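# Key the belt pulley back onto the dryer motor

### The job

Refit the belt pulley on the dryer motor that stands on the counter. First take the square key out of the wooden block and drop it into the slot in the motor shaft so that it stands fully home; only then slide the grooved pulley down over the shaft, its keyway over the key, until it sits flat on the shoulder, and let go. Feel your way in gently (push with no more than about 2 kg, never force it) and leave everything else where it is.

Things in the scene. Friction and masses are not known exactly. Their poses are not given: they have to be found in the camera images.
- motor: grey dryer motor, fixed, upright: plate 130 x 130 x 10 mm, round can 114 mm across up to 80 mm, steel shoulder 52 mm across up to 98 mm, then a steel shaft 28 mm across up to 131 mm above the origin, top edge bevelled 0.8 mm. Origin under the plate's centre, on the shaft axis, z up. Black terminal box on its -x side. The shaft is stiff to turn (0.5 N m)
- shaft_top (a point): centre of the shaft's top face. Key slot: in the shaft's side, open at top, 12 mm wide, 14.4 mm off the axis at the key's centre line (8.6 mm at its floor). The shaft stopped at a chance angle that is NOT measured: the slot points within 0.95 rad either way of the motor's +x; find it by looking or by feel (a key that misses stands on the shaft top). Site axes are the motor's
- shoulder (a point): on the shaft axis, at the height of the shoulder's top (98 mm above the motor's origin), on which the pulley's underside rests when home. The shaft slot, open to the side above the shoulder, runs down into it as a pocket 12 mm wide, 8.6 to 20.2 mm off the axis, 16 mm deep; its floor, on which the key's foot rests when home, is 82 mm above the motor's origin
- key: square steel key bar 10 x 10 x 46 mm, ends bevelled 1 mm, 36 g, standing in the wooden block, sunk 15 mm, 31 mm clear. Origin at the centre of its underside (7 mm above the counter at the start), z along it, sides parallel to its x and y. Home in the slot its top is 3 mm below the shaft's top: let it go with its foot just in the pocket and it falls the last 12 mm; nudge it down if it hangs
- block: wooden block 95 x 50 x 22 mm, fixed; origin under its centre. Key hole (11 mm square) 27 mm towards its -x, hole of the round pin 27 mm towards its +x; each 15 mm deep. The key's sides are parallel to the block's
- pulley: aluminium belt pulley, about 0.3 kg, lying flat, hub up: V-grooved rim 68 mm across and 22 mm tall, above it a plain round hub 54 mm across up to 42 mm. Bore 30 mm right through; a keyway 13.2 mm wide, reaching 22 mm from the axis, runs the whole height on its +x side. Origin at the centre of the underside
- mug: tan ceramic mug 80 mm across and 95 mm tall, holding wooden clothespins; bystander; origin under its centre
- tub: closed round plastic pod tub, 130 mm across its lid, 110 mm tall; bystander; origin under its centre
- collar: plain round steel spacer collar, 54 mm across, 30 mm bore, 25 mm tall, no keyway and no groove; not needed; origin under its centre
- pin: ROUND steel dowel pin 10 mm across and 46 mm tall, standing in the other hole of the wooden block; not needed; origin under its centre
- clothespin: single wooden clothespin 74 mm long lying on the counter; bystander; origin under its middle
- bottle: clear plastic bottle, 64 mm across, 170 mm tall; bystander; origin under its centre
- screwdriver: screwdriver lying on the counter; bystander; origin under its middle
Things that resemble listed ones, but are neither listed nor needed, are in the scene too. Several things look just like the pulley: the one meant starts farthest to the robot's right.

How it is judged:
By the outcome, as a careful person would: the job done as asked, in the order asked, and still so for the second after the job is handed in, with the robot touching nothing.
It also fails if it takes over 72 s, if anything falls off the work surface, if the arm or the gripper's body presses on something with over 40 N, if the wrist force passes 120 N, or if a joint passes its speed limit or range.

### The arm

A 6-joint arm with a two-finger parallel gripper is mounted at the origin on the work surface. World frame = base frame: x ahead of the robot, y to its left, z up, the work surface at z = 0. Lengths are in m, angles in degrees, forces in N, time in s.
With the tool pointing down it reaches from about 0.3 to 0.75 m from the base axis. Payload 8.5 kg.
Tool frame: the origin (TCP) lies on the centre line of the jaws, within the pads' length; the fingertips stand tips_ahead ahead of it and the grasp point (between the pads) lies 3 mm ahead of it (tips_ahead is the distance from the TCP to the fingertips, in m); z points along the fingers, y is the line along which they close (so a half turn about z gives the same grasp; the last joint's range is limited). The gripper opens to 85 mm and grips with 20 to 120 N. Pads are 22 mm wide; open, the fingers measure 114 mm over their backs; the gripper's body (76 mm by 85 mm) begins 54 mm behind the grasp point. The pads swing forward as they close: fully open they stand 13 mm farther back than shut.
Start: joints at [-82.007, 21.807, 74.336, -0, 83.858, -12.336], TCP at [0.191, -0.516, 0.253] pointing down, gripper open.
Joint ranges: [-178.18, 178.18], [-50.72, 133.34], [12.68, 142.11], [-81.47, 261.47], [9.98, 163.14], [-165.26, 165.26]. Speed limits (degrees/s): [136.94, 136.94, 180, 180, 180, 180].

### API

Orientations are given as a 3x3 rotation matrix whose columns are the frame's x, y, z axes.
In Python, from rig import observe, get_image, close_job, tips_ahead gives the robot as it stands.
- The arm moves only by the shell command python3 -m creep [FORCE], which reads ROWS from standard input. ROWS is a JSON object with one list for each field, all of the same length, 1 to 10, a row being the entries at one place: tx, ty, tz (the shift in shares of the most that a row can go, 1 being 50 mm), spin (a turn about the tool's z in fractions of the full range, 1 being 90 degrees), finger_gap (the finger opening in m); each row shifts and turns the commanded pose from where the row before left it, along the tool's axes as they then stand; what a row does not reach is not made up. A row lasts 1/10 s, in which the tool goes at most 0.05 m and 8.59 degrees, less where a joint would pass 70% of its speed; a pose out of reach is approached as far as the arm can. The fingers move at their own pace and stop on an object; FORCE is the grip in N (left out, the last holds). Time passes only in rows, so rows that do not move let the fingers close. It prints the time, the measured TCP pose, the force, the opening and the grip force at its end. Shift and turn numbers lie between -1 and 1, and a call with a number outside is refused. Input that does not fit is refused with a message, and nothing moves.
- observe(): the state, without advancing time (a new reading comes with each control period).
- get_image(name): name is "scene" or "top" or "wrist"; returns a dict with "pixels" (400x640x3 uint8, red, green, blue), "depth" (400x640 float32, m along the optical axis (not along the pixel's ray), 0 where there is no reading), "K" (3x3 intrinsics, pixels), "distortion" ([k1, k2, p1, p2, k3] as OpenCV has them; the pictures are not rectified), "extrinsics" (4x4, takes a point from world to camera coordinates). Camera axes: x right, y down, z forward; pixel columns grow to the right and rows downward; lengths in m; the calibration is good to about 2 mm. A picture is of the moment at which its call begins.
- close_job(): hands the job in; it is judged then, once.
The state is a dict: "time_s": time; "q": joint angles; "qvel": joint speeds; "joint_efforts": joint torques, N m; "position": TCP position; "tool_rot": TCP orientation; "ft_force": force on the tool from outside, world axes, zero at the start; "wrist_torque": the same for the moment, N m; "grip_width": finger opening in m; "gripper_force": force on a finger pad.
Only numpy, scipy, OpenCV 4.12 (cv2) and the standard library are available. Lean on these libraries where they do the work, as an engineer would, in place of code of your own. Each camera call takes 0.05 s, during which the arm holds its last target. There are 200 camera calls.

## Working session

There is one attempt and no reset: what is moved stays moved. The work goes in short steps, Python scripts to look and compute and a shell command to move; the robot and the scene stay as the last step left them, time stands still between calls to the robot, and variables do not carry over. Pictures are saved under pics/ and viewed, at most 12 in all, crops included, and the job is handed in when it is done.

```bash
ls; mkdir -p pics; cat > h.py <<'E'
import numpy as np, cv2, json
from rig import observe, get_image, close_job, tips_ahead
def save(n,im): cv2.imwrite('pics/'+n,im[...,::-1])
def grab(name):
    g=get_image(name); return {k:np.array(v) for k,v in g.items()}
def cloud(g):
    h,w=g['depth'].shape
    u,v=np.meshgrid(np.arange(w),np.arange(h))
    p=np.stack([u,v],-1).reshape(-1,1,2).astype(np.float64)
    n=cv2.undistortPoints(p,g['K'].astype(float),g['distortion'].astype(float)).reshape(h,w,2)
    d=g['depth'].astype(float)
    c=np.dstack([n*d[...,None],d]); E=g['extrinsics']
    P=(c-E[:3,3])@E[:3,:3]
    P[d<=0]=np.nan
    return P
def ray(g,uv):
    n=cv2.undistortPoints(np.array(uv,float).reshape(-1,1,2),g['K'].astype(float),g['distortion'].astype(float)).reshape(-1,2)
    E=g['extrinsics']; d=np.c_[n,np.ones(len(n))]@E[:3,:3]; o=-E[:3,:3].T@E[:3,3]
    return o,d
def onz(g,uv,z):
    o,d=ray(g,uv); return o+d*((z-o[2])/d[:,2])[:,None]
def proj(g,X):
    E=g['extrinsics']; r,_=cv2.Rodrigues(E[:3,:3])
    return cv2.projectPoints(np.array(X,float).reshape(-1,1,3),r,E[:3,3],g['K'].astype(float),g['distortion'].astype(float))[0].reshape(-1,2)
E
python3 - <<'E'
from h import *
print(tips_ahead() if callable(tips_ahead) else tips_ahead)
o=observe();print({k:np.round(v,3).tolist() for k,v in o.items()})
for n in ['scene','top','wrist']:
    g=grab(n); np.savez(n+'0.npz',**g); save(n+'0.png',g['pixels'])
    E=g['extrinsics'];print(n,np.round(-E[:3,:3].T@E[:3,3],3),np.round(E[:3,:3],2).tolist(),g['K'][0,0])
E
```

```text
pics
0.022
{'time_s': 0.0, 'q': [-82.007, 21.841, 74.385, 0.001, 83.856, -12.337], 'qvel': [-0.002, 0.037, 0.047, -0.03, -0.071, -0.017], 'joint_efforts': [0.0, -44.846, -23.128, -0.0, 0.005, -0.0], 'position': [0.191, -0.515, 0.253], 'tool_rot': [[0.938, 0.347, -0.0], [0.347, -0.938, 0.001], [0.0, -0.001, -1.0]], 'ft_force': [-0.141, 0.102, -0.113], 'wrist_torque': [0.047, -0.003, -0.055], 'gripper_force': 0.0, 'grip_width': 0.085}
scene [ 1.508 -0.36   0.818] [[0.32, 0.95, 0.02], [0.53, -0.16, -0.83], [-0.78, 0.28, -0.55]] 496.6300414844526
top [ 0.449 -0.026  1.443] [[-0.0, -1.0, 0.0], [-1.0, 0.0, -0.07], [0.07, -0.0, -1.0]] 518.3205817450319
wrist [ 0.252 -0.493  0.373] [[0.35, -0.94, -0.0], [-0.91, -0.34, 0.26], [-0.24, -0.09, -0.97]] 325.05247333125993
```

View pics/top0.png

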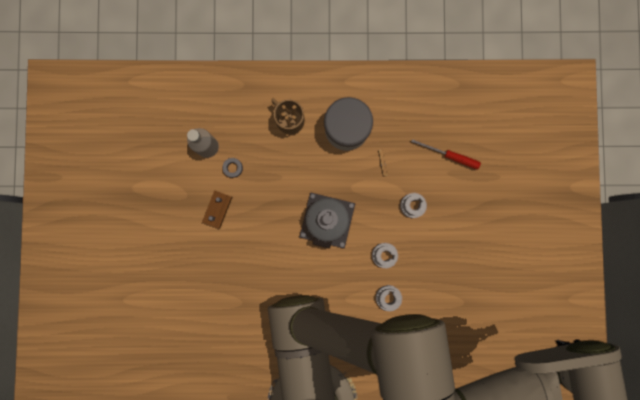

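View pics/scene0.png

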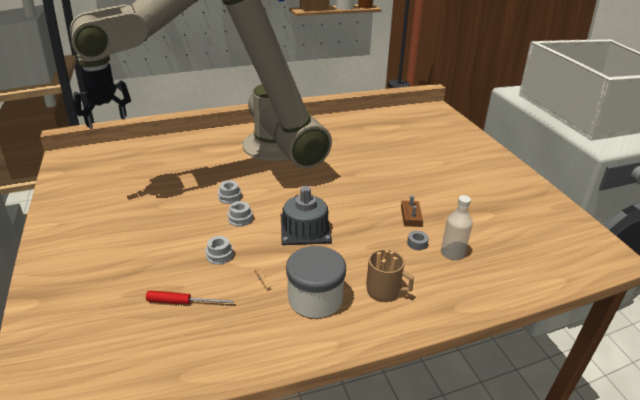

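The top view shows the motor at (327,220), the block at (217,210) with two posts, and three pulleys; the rightmost is at (413,205). The scene view agrees. Next I'll get numbers and a close-up.

```bash
python3 - <<'E'
from h import *
def load(n): return dict(np.load(n+'0.npz'))
t=load('top');s=load('scene')
P=cloud(t);
def stat(name,c,r,zlo,zhi):
    u,v=c; Q=P[v-r:v+r+1,u-r:u+r+1].reshape(-1,3); Q=Q[(Q[:,2]>zlo)&(Q[:,2]<zhi)]
    if len(Q)<3: print(name,'few');return
    print(name,len(Q),np.round(Q.mean(0),4),'mid',np.round((Q.min(0)+Q.max(0))/2,4), 'zmed',round(np.median(Q[:,2]),4))
stat('shafttop',(327,220),12,.12,.15)
stat('can',(327,220),30,.07,.09)
stat('plate',(327,220),40,.006,.03)
stat('block',(217,210),25,.015,.03)
stat('posts',(217,210),25,.035,.07)
stat('pul top',(413,205),18,.035,.05); stat('pul rim',(413,205),18,.015,.03)
stat('counter',(450,250),10,-.1,.1)
# scene cloud check
PS=cloud(s)
for n,c,r,a,b in [('shaft',(306,192),14,.12,.15),('posts',(412,208),16,.035,.07),('pulley',(219,248),16,.035,.05)]:
    u,v=c; Q=PS[v-r:v+r+1,u-r:u+r+1].reshape(-1,3); Q=Q[(Q[:,2]>a)&(Q[:,2]<b)]
    print(n,len(Q),np.round(Q.mean(0),4) if len(Q) else '', np.round((Q.min(0)+Q.max(0))/2,4) if len(Q) else '')
a=cv2.resize(t['pixels'][180:260,185:265],(400,400),interpolation=cv2.INTER_CUBIC)
b=cv2.resize(t['pixels'][180:260,290:370],(400,400),interpolation=cv2.INTER_CUBIC)
save('crop1.png',np.hstack([a,b]))
E
```

```text
shafttop 87 [ 0.4908 -0.0383  0.1301] mid [ 0.4916 -0.0384  0.1284] zmed 0.1304
can 1149 [ 0.4917 -0.0386  0.0788] mid [ 0.4858 -0.0403  0.0787] zmed 0.079
plate 669 [ 0.4936 -0.0367  0.0103] mid [ 0.4963 -0.0378  0.0162] zmed 0.0099
block 594 [0.5226 0.2638 0.0219] mid [0.5232 0.2649 0.0224] zmed 0.0218
posts 37 [0.5202 0.2646 0.0506] mid [0.5218 0.2649 0.0485] zmed 0.0518
pul top 213 [ 0.5318 -0.2749  0.0416] mid [ 0.5334 -0.2754  0.0419] zmed 0.0416
pul rim 171 [ 0.5313 -0.2716  0.0217] mid [ 0.5332 -0.2759  0.0223] zmed 0.0214
counter 440 [ 0.4095 -0.3799 -0.0008] mid [ 0.4094 -0.38   -0.0016] zmed -0.0007
shaft 86 [ 0.498  -0.0429  0.1289] [ 0.4947 -0.0424  0.1273]
posts 55 [0.5257 0.2625 0.0463] [0.526  0.2642 0.0454]
pulley 239 [ 0.5379 -0.2788  0.0409] [ 0.5359 -0.2793  0.0403]
```

View pics/crop1.png

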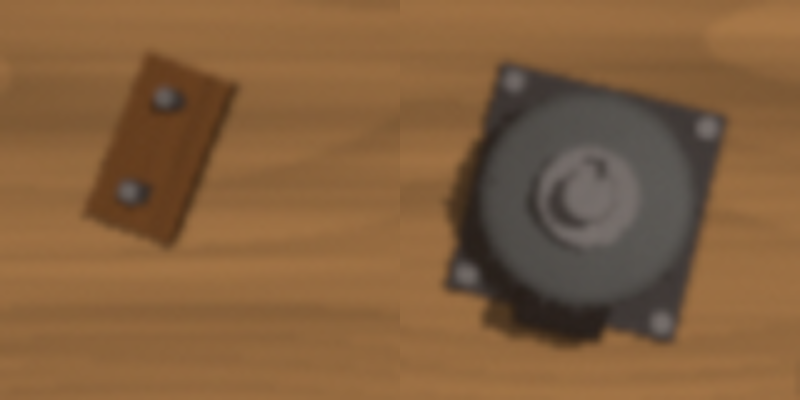

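Left crop: two posts on the block, at (128,190) and (166,98). Right crop: the terminal box points down, so motor +x is about -13° in yaw, and there is a dark slot near (597,165). I'll move over the motor for a closer look.

Careful with the scale: shifts go in shares of 50 mm and turns go in shares of 90 degrees. That gives: 0.038 m is 0.76, -0.029 m is -0.58.

```bash
echo '{"tx": [0.76,0.76,0.76,0.76,0.76,0.76,0.76,0.76,0.76,0.76],"ty": [-0.58,-0.58,-0.58,-0.58,-0.58,-0.58,-0.58,-0.58,-0.58,-0.58],"tz": [0,0,0,0,0,0,0,0,0,0],"spin": [0,0,0,0,0,0,0,0,0,0],"finger_gap": [0.085,0.085,0.085,0.085,0.085,0.085,0.085,0.085,0.085,0.085]}' | python3 -m creep | tail -3
echo '{"tx": [0.76,0.58,0,0,0,0,0,0],"ty": [-0.58,-0.48,0,0,0,0,0,0],"tz": [0,0,0,0,0,0,0,0],"spin": [0,0,0.0944,0.0944,0.0944,0.0944,0.0944,0],"finger_gap": [0.085,0.085,0.085,0.085,0.085,0.085,0.085,0.085]}' | python3 -m creep | tail -3
python3 - <<'E'
from h import *
o=observe();print(o['time_s'],np.round(o['position'],4),np.round(o['tool_rot'],3).tolist(),np.round(o['q'],1))
g=grab('wrist');np.savez('w1.npz',**g)
P=cloud(g);m=P[...,2]
sel=(m>.125)&(m<.14);v,u=np.nonzero(sel);print(len(u),u.min(),u.max(),v.min(),v.max(),np.nanmean(P[sel],0))
u0,v0=int(u.mean()),int(v.mean());print(u0,v0)
a=g['pixels'][max(v0-65,0):v0+65,max(0,u0-80):u0+80];save('w1c.png',cv2.resize(a,None,fx=4.5,fy=4.5,interpolation=cv2.INTER_CUBIC))
E
```

```text
ft_force: [0.6, -0.5, -0.3]
grip_width: 0.0851
gripper_force: 0.0
ft_force: [-0.7, -0.4, 0.3]
grip_width: 0.085
gripper_force: 0.0
1.95 [ 0.491  -0.0388  0.2531] [[0.926, -0.379, -0.0], [-0.379, -0.926, 0.0], [-0.001, 0.0, -1.0]] [-18.3  16.1  83.1  -0.   80.9  93.9]
903 304 338 176 210 [ 0.49403602 -0.04139158  0.13076299]
321 193
```

View pics/w1c.png

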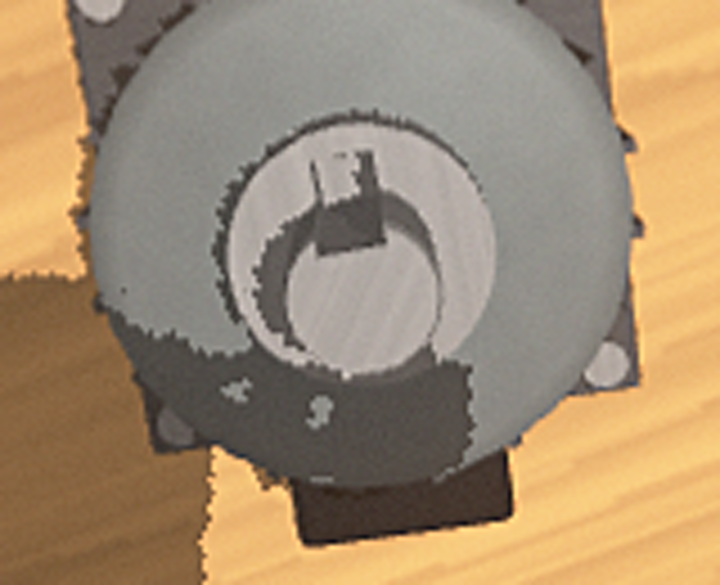

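The slot is clear: its floor edge runs (318,256)-(386,243), pointing up-left in the crop, and the shaft face is a circle centred near (364,303). I'll compute its angle, then look at the block.

In the tool's units: -0.0418 m is -0.836, -0.0122 m is -0.244.

```bash
python3 - <<'E'
from h import *
g=dict(np.load('w1.npz'))
f=lambda L:[(x/4.5-0.5+241,y/4.5-0.5+128) for x,y in L]
e=onz(g,f([(288,300),(440,300),(364,381),(310,356),(417,357),(318,256),(386,243),(316,210),(372,195)]),.131)
print(np.round(e,4).tolist())
A=np.c_[2*e[:5,:2],np.ones(5)];x=np.linalg.lstsq(A,(e[:5,:2]**2).sum(1),rcond=None)[0];print('c',x[:2],'r',np.sqrt(x[2]+x[:2]@x[:2]))
d=e[6]-e[5];print('len',np.linalg.norm(d),'normal yaw',np.degrees(np.arctan2(d[1],d[0]))+90, 'mid dir',np.degrees(np.arctan2(*(((e[5]+e[6])/2)[:2]-x[:2])[::-1])))
E
echo '{"tx": [-0.244,-0.244,-0.244,-0.244,-0.244,-0.244,-0.244,0],"ty": [-0.836,-0.836,-0.836,-0.836,-0.836,-0.836,-0.836,0],"tz": [0,0,0,0,0,0,0,0],"spin": [0,0,0,0,0,0,0,0],"finger_gap": [0.085,0.085,0.085,0.085,0.085,0.085,0.085,0.085]}' | python3 -m creep | tail -3
python3 - <<'E'
from h import *
o=observe();print(o['time_s'],np.round(o['position'],4),np.round(o['tool_rot'],3).tolist(),np.round(o['q'],1))
g=grab('wrist');np.savez('w2.npz',**g)
uv=proj(g,[o['position'][0],o['position'][1]+0,.04])[0];print(uv)
u0,v0=map(int,uv);print(u0,v0)
a=g['pixels'][max(v0-65,0):v0+65,max(0,u0-80):u0+80];print(max(v0-65,0),max(0,u0-80));save('w2c.png',cv2.resize(a,None,fx=4.5,fy=4.5,interpolation=cv2.INTER_CUBIC))
E
```

```text
[[0.4989, -0.0294, 0.131], [0.489, -0.0535, 0.131], [0.4805, -0.036, 0.131], [0.4882, -0.0291, 0.131], [0.4811, -0.0461, 0.131], [0.504, -0.0371, 0.131], [0.5018, -0.0487, 0.131], [0.5115, -0.0399, 0.131], [0.5103, -0.0496, 0.131]]
c [ 0.49280387 -0.04099878] r 0.013004000189859496
len 0.011751375385989376 normal yaw -11.1862840238215 mid dir -10.663147014084704
ft_force: [1.0, -0.5, 0.3]
grip_width: 0.0848
gripper_force: 0.0
2.8 [0.5219 0.2686 0.2527] [[0.929, -0.369, -0.001], [-0.369, -0.929, 0.001], [-0.001, -0.001, -1.0]] [1.570e+01 2.560e+01 6.830e+01 1.000e-01 8.620e+01 1.273e+02]
[319.72303392 176.34001548]
319 176
111 239
```

View pics/w2c.png

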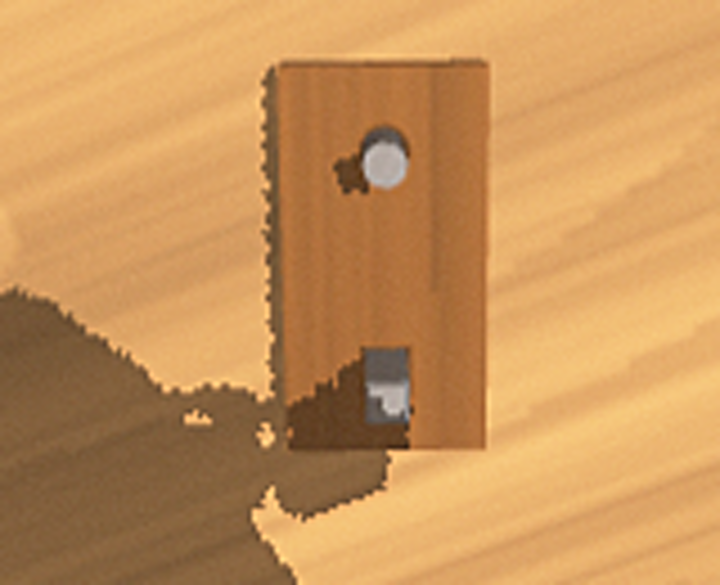

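The lower post is the square key: top face centre at crop (387,403). The round pin is at (385,164), and the block is nearly aligned with the tool. Next I'll compute the grasp.

```bash
python3 - <<'E'
from h import *
g=dict(np.load('w2.npz'))
f=lambda L:[(x/4.5-0.5+239,y/4.5-0.5+111) for x,y in L]
e=onz(g,f([(387,403),(385,164),(364,382),(410,382),(364,424),(410,424)]),.053)
print(np.round(e,4).tolist());d=e[1]-e[0];print(np.linalg.norm(d),np.degrees(np.arctan2(d[1],d[0])))
P=cloud(g);print('key depth z', np.nanmedian(P[int(403/4.5+111)-3:int(403/4.5+111)+3,int(387/4.5+239)-3:int(387/4.5+239)+3].reshape(-1,3),0))
b=onz(g,f([(284,64),(489,64),(288,448),(487,448)]),.022);print(np.round(b,4).tolist(),np.linalg.norm(b[0]-b[1]),np.linalg.norm(b[2]-b[0]),[np.degrees(np.arctan2(*(b[i]-b[j])[:2][::-1])) for i,j in((0,2),(1,3))])
o=observe();R=np.array(o['tool_rot']);p=np.array(o['position'])
# triangulate key with scene view: project
s=dict(np.load('scene0.npz'));print('scene px of key top',proj(s,e[:2]))
t=dict(np.load('top0.npz'));print('top px',proj(t,e[:2]))
print('tool delta to key', R.T@(e[0]-p))
E
```

```text
[[0.4996, 0.2722, 0.053], [0.55, 0.2529, 0.053], [0.5061, 0.2752, 0.053], [0.5023, 0.2656, 0.053], [0.4969, 0.2789, 0.053], [0.4931, 0.2691, 0.053]]
0.053914682713281474 -20.962953413584053
key depth z [0.50025846 0.27209595 0.05298528]
[[0.5774, 0.2672, 0.022], [0.5596, 0.2224, 0.022], [0.4898, 0.3023, 0.022], [0.4714, 0.2558, 0.022]] 0.04816995778223432 0.09425647432678108 [np.float64(-21.820470443364155), np.float64(-20.738501036148175)]
scene px of key top [[412.04492994 195.37773107]
 [414.28012226 206.31718295]]
top px [[210.69452056 217.16549426]
 [218.15009713 198.39493855]]
tool delta to key [-0.02283349  0.00285967  0.19971354]
```

In the tool's units: 0.045 m is 0.9, 0.03 m is 0.6.

```bash
echo '{"tx": [-0.228,-0.228,0,0,0,0],"ty": [0.028,0.028,0,0,0,0],"tz": [0.6,0.9,0.9,0.9,0.434,0],"spin": [0,0,0,0,0,0],"finger_gap": [0.05,0.04,0.04,0.04,0.04,0.04]}' | python3 -m creep 40
python3 - <<'E'
from h import *
o=observe();R=np.array(o['tool_rot']);p=np.array(o['position']);print(p,np.round(R.T@(np.array([.4996,.2722,.053])-p),4))
E
```

```text
time_s: 3.45
position: [0.4989, 0.2689, 0.0639]
tool_rot: [[0.926, -0.376, -0.006], [-0.376, -0.926, -0.002], [-0.005, 0.004, -1.0]]
ft_force: [-1.2, -0.4, -0.1]
grip_width: 0.0401
gripper_force: 0.0
[0.49893362 0.26889398 0.06392306] [-0.0006 -0.0034  0.0109]
```

```bash
echo '{"tx": [0,0],"ty": [0,0],"tz": [0,0],"spin": [0,0],"finger_gap": [0.04,0.04]}' | python3 -m creep
```

```text
time_s: 3.65
position: [0.5012, 0.2702, 0.0685]
tool_rot: [[0.926, -0.377, 0.003], [-0.377, -0.926, 0.001], [0.003, -0.002, -1.0]]
ft_force: [-0.6, 0.5, 0.4]
grip_width: 0.0399
gripper_force: 0.0
```

In the tool's units: -0.0016 m is -0.032, -0.0012 m is -0.024.

```bash
echo '{"tx": [-0.024,0,0,0],"ty": [-0.032,0,0,0],"tz": [0,0,0,0],"spin": [0,0,0,0],"finger_gap": [0.04,0.04,0.04,0.04]}' | python3 -m creep
```

```text
time_s: 4.05
position: [0.4997, 0.2724, 0.0669]
tool_rot: [[0.926, -0.377, 0.0], [-0.377, -0.926, 0.0], [0.0, -0.0, -1.0]]
ft_force: [-0.3, 0.0, -1.0]
grip_width: 0.04
gripper_force: 0.0
```

In the tool's units: 0.001 m is 0.02.

```bash
echo '{"tx": [0,0,0,0,0],"ty": [0,0,0,0,0],"tz": [0.02,0,0,0,0],"spin": [0,0,0,0,0],"finger_gap": [0.015,0.008,0.005,0.005,0.005]}' | python3 -m creep 40
```

```text
time_s: 4.55
position: [0.4997, 0.2723, 0.0656]
tool_rot: [[0.926, -0.377, -0.0], [-0.377, -0.926, -0.0], [-0.0, 0.0, -1.0]]
ft_force: [-0.2, 0.3, 0.6]
grip_width: 0.0083
gripper_force: 39.0
```

```bash
python3 - <<'E'
from h import *
g=grab('wrist');np.savez('w3.npz',**g);o=observe();R=np.array(o['tool_rot']);p=np.array(o['position'])
print(proj(g,[p,p+R[:,2]*.022,[.4996,.2722,.053],[.4996,.2722,.022]]))
a=g['pixels'][180:310,240:400];save('w3c.png',cv2.resize(a,None,fx=4.5,fy=4.5,interpolation=cv2.INTER_CUBIC))
E
```

```text
[[319.68202717 275.87823723]
 [319.65787036 253.44359143]
 [320.05679009 262.33421042]
 [319.96283308 236.73111225]]
```

View pics/w3c.png

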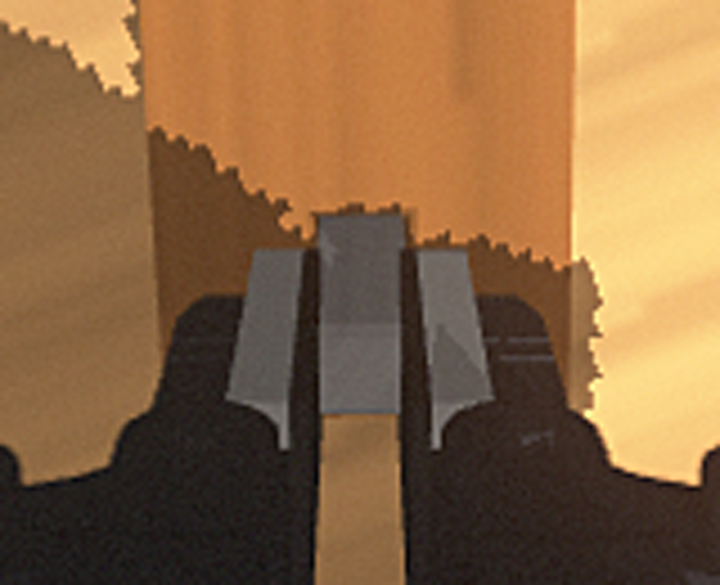

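The pads hold the key squarely: its top face spans crop x 319-402, y 325-412, on the TCP axis. Lift and carry it to the shaft.

In the tool's units: -0.035 m is -0.7, -0.02 m is -0.4.

```bash
echo '{"tx": [0,0,0,0,0],"ty": [0,0,0,0,0],"tz": [-0.3,-0.4,-0.7,-0.7,-0.7],"spin": [0,0,0,0,0],"finger_gap": [0.005,0.005,0.005,0.005,0.005]}' | python3 -m creep 40|grep -v rot
echo '{"tx": [0.314,0.314,0.314,0.314,0.314,0.314,0.314,0.314,0,0],"ty": [0.724,0.724,0.724,0.724,0.724,0.724,0.724,0.724,0,0],"tz": [0,0,0,0,0,0,0,0,0,0],"spin": [0,0,0,0,0,0,0,0,-0.0889,-0.0322],"finger_gap": [0.005,0.005,0.005,0.005,0.005,0.005,0.005,0.005,0.005,0.005]}' | python3 -m creep|grep -v rot
echo '{"tx": [0,0,0,0,0],"ty": [0,0,0,0,0],"tz": [0,0,0,0,0],"spin": [0,0,0,0,0],"finger_gap": [0.005,0.005,0.005,0.005,0.005]}' | python3 -m creep
python3 - <<'E'
from h import *
g=grab('wrist');np.savez('w4.npz',**g);o=observe();R=np.array(o['tool_rot']);p=np.array(o['position'])
c=np.array([.4928,-.041,.131]);print(np.round(proj(g,[p,p+[0,0,.0127-.0],p-[0,0,.0586-.0],c]),1))
a=g['pixels'][120:250,240:400];save('w4c.png',cv2.resize(a,None,fx=4.5,fy=4.5,interpolation=cv2.INTER_CUBIC))
E
```

```text
time_s: 5.1
position: [0.4995, 0.2723, 0.2069]
ft_force: [0.2, -0.3, -0.4]
grip_width: 0.0083
gripper_force: 39.1
time_s: 6.1
position: [0.5066, -0.0445, 0.2055]
ft_force: [0.8, 0.8, -0.7]
grip_width: 0.0079
gripper_force: 39.2
time_s: 6.6
position: [0.5068, -0.0431, 0.2056]
tool_rot: [[0.981, -0.196, -0.0], [-0.196, -0.981, -0.0], [-0.0, 0.0, -1.0]]
ft_force: [0.9, -0.0, 0.5]
grip_width: 0.0081
gripper_force: 39.2
[[319.8 275.9]
 [319.8 292.3]
 [319.7 227.1]
 [320.7 239.3]]
```

View pics/w4c.png

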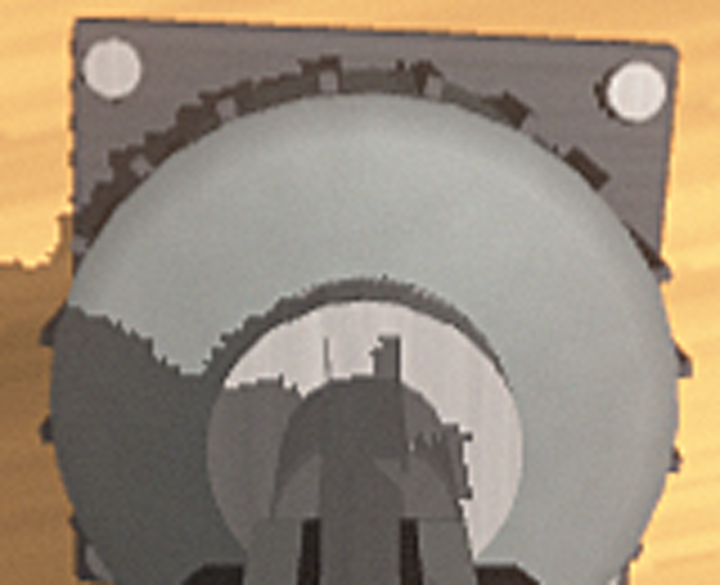

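Image: the shoulder spans crop x 207-523 with its front edge at y≈300. The pocket walls are at x 327 and 400, outer edge y≈337, and the held key spans x 320-403, nearly aligned. Next I'll check the radial position.

```bash
python3 - <<'E'
from h import *
g=dict(np.load('w4.npz'));o=observe();R=np.array(o['tool_rot']);p=np.array(o['position'])
f=lambda L:[(x/4.5-0.5+240,y/4.5-0.5+120) for x,y in L]
e=onz(g,f([(365,300),(207,448),(523,448),(263,340),(476,350),(327,337),(400,337),(327,372),(400,372)]),.098)
T=(e-p)@R;print(np.round(T*1000,1).tolist())
A=np.c_[2*T[:5,:2],np.ones(5)];x=np.linalg.lstsq(A,(T[:5,:2]**2).sum(1),rcond=None)[0];print('shoulder c in tool mm',x[:2]*1e3,'r',np.sqrt(x[2]+x[:2]@x[:2])*1e3)
# key foot by depth edges: front bottom edge pixel unknown; bbox of key points
P=cloud(g);Q=((P-p)@R)
s=(np.abs(Q[...,0])<.012)&(np.abs(Q[...,1])<.012)&(Q[...,2]>.024)&(Q[...,2]<.062)
print(s.sum(),np.round(np.nanpercentile(Q[s],[1,50,99],axis=0)*1e3,1))
E
```

```text
[[13.4, 0.7, 107.6], [-11.5, -25.3, 107.6], [-11.5, 26.7, 107.6], [6.8, -15.7, 107.6], [5.2, 18.6, 107.6], [7.3, -5.4, 107.6], [7.3, 6.3, 107.6], [1.5, -5.5, 107.6], [1.5, 6.4, 107.6]]
shoulder c in tool mm [-12.91757434   0.64015051] r 25.91445397356632
384 [[ 4.2 -4.9 24.2]
 [ 4.7 -0.1 38.3]
 [ 5.2  4.8 54.8]]
```

In the tool's units: 0.008 m is 0.16, 0.0015 m is 0.03.

```bash
echo '{"tx": [0.03,0,0,0,0,0,0,0,0],"ty": [0.01,0,0,0,0,0,0,0,0],"tz": [0,0.16,0.08,0.06,0.06,0.06,0,0,0],"spin": [0,0,0,0,0,0,0,0,0],"finger_gap": [0.005,0.005,0.005,0.005,0.005,0.005,0.005,0.005,0.005]}' | python3 -m creep
echo '{"tx": [0,0,0,0,0],"ty": [0,0,0,0,0],"tz": [0.06,0.06,0,0,0],"spin": [0,0,0,0,0],"finger_gap": [0.005,0.005,0.005,0.005,0.005]}' | python3 -m creep
```

```text
time_s: 7.55
position: [0.5082, -0.0441, 0.1848]
tool_rot: [[0.981, -0.195, 0.0], [-0.195, -0.981, -0.0], [0.0, 0.0, -1.0]]
ft_force: [0.9, -0.5, -0.3]
grip_width: 0.0084
gripper_force: 39.2
time_s: 8.05
position: [0.5082, -0.0441, 0.1787]
tool_rot: [[0.981, -0.195, 0.0], [-0.195, -0.981, -0.0], [0.0, 0.0, -1.0]]
ft_force: [-0.7, 0.5, 0.5]
grip_width: 0.0081
gripper_force: 39.2
```

No contact with the foot about 11 mm into the slot. Now I'll feel inward for the slot floor.

In the tool's units: -0.0007 m is -0.014.

```bash
for i in 1 2 3; do echo '{"tx": [-0.014,0,0],"ty": [0,0,0],"tz": [0,0,0],"spin": [0,0,0],"finger_gap": [0.005,0.005,0.005]}' | python3 -m creep|egrep 'pos|ft'; done
```

```text
position: [0.5075, -0.0439, 0.1787]
ft_force: [1.1, -0.6, 0.3]
position: [0.507, -0.0438, 0.1788]
ft_force: [1.7, 0.1, -0.1]
position: [0.5064, -0.0437, 0.1788]
ft_force: [2.7, -0.7, 0.4]
```

```bash
echo '{"tx": [-0.014,0,0],"ty": [0,0,0],"tz": [0,0,0],"spin": [0,0,0],"finger_gap": [0.005,0.005,0.005]}' | python3 -m creep|egrep 'pos|ft';echo '{"tx": [0.044,0,0],"ty": [0,0,0],"tz": [0,0,0],"spin": [0,0,0],"finger_gap": [0.005,0.005,0.005]}' | python3 -m creep|egrep 'pos|ft'; echo '{"tx": [0,0,0],"ty": [0.016,0,0],"tz": [0,0,0],"spin": [0,0,0],"finger_gap": [0.005,0.005,0.005]}' | python3 -m creep|egrep 'pos|ft';echo '{"tx": [0,0,0],"ty": [0.016,0,0],"tz": [0,0,0],"spin": [0,0,0],"finger_gap": [0.005,0.005,0.005]}' | python3 -m creep|egrep 'pos|ft';echo '{"tx": [0,0,0],"ty": [-0.048,0,0],"tz": [0,0,0],"spin": [0,0,0],"finger_gap": [0.005,0.005,0.005]}' | python3 -m creep|egrep 'pos|ft';echo '{"tx": [0,0,0],"ty": [-0.016,0,0],"tz": [0,0,0],"spin": [0,0,0],"finger_gap": [0.005,0.005,0.005]}' | python3 -m creep|egrep 'pos|ft'
```

```text
position: [0.5057, -0.0436, 0.1788]
ft_force: [5.3, -1.1, 2.3]
position: [0.5071, -0.0438, 0.1783]
ft_force: [2.3, 0.5, -0.0]
position: [0.5071, -0.0447, 0.1784]
ft_force: [1.5, 0.4, -0.4]
position: [0.5071, -0.0453, 0.1785]
ft_force: [1.2, 2.8, -1.0]
position: [0.5077, -0.0431, 0.1787]
ft_force: [0.5, 0.3, 0.1]
position: [0.5078, -0.0425, 0.1787]
ft_force: [0.1, -0.7, -0.2]
```

In the tool's units: 0.005 m is 0.1, 0.0012 m is 0.024.

```bash
echo '{"tx": [0,0,0,0,0,0],"ty": [0.024,0,0,0,0,0],"tz": [0.1,0.1,0.1,0.04,0,0],"spin": [0,0,0,0,0,0],"finger_gap": [0.005,0.005,0.005,0.005,0.005,0.005]}' | python3 -m creep|egrep 'time|pos|ft';echo '{"tx": [0,0,0,0],"ty": [0,0,0,0],"tz": [0.04,0.02,0,0],"spin": [0,0,0,0],"finger_gap": [0.005,0.005,0.005,0.005]}' | python3 -m creep|egrep 'pos|ft';echo '{"tx": [0,0,0],"ty": [0,0,0],"tz": [0.04,0,0],"spin": [0,0,0],"finger_gap": [0.005,0.005,0.005]}' | python3 -m creep|egrep 'pos|ft'
```

```text
time_s: 11.35
position: [0.5076, -0.0435, 0.1615]
ft_force: [1.4, -0.2, -2.3]
position: [0.5076, -0.0435, 0.1586]
ft_force: [2.7, 0.6, -2.3]
position: [0.5076, -0.0435, 0.1565]
ft_force: [2.7, 0.4, -1.3]
```

In the tool's units: 0.001 m is 0.02.

```bash
for i in 1 2 3; do echo '{"tx": [0,0,0],"ty": [0,0,0],"tz": [0.02,0,0],"spin": [0,0,0],"finger_gap": [0.005,0.005,0.005]}' | python3 -m creep|egrep 'pos|ft'; done
```

```text
position: [0.5077, -0.0436, 0.1556]
ft_force: [2.6, -1.0, -1.6]
position: [0.5077, -0.0436, 0.1546]
ft_force: [2.6, -0.1, 0.3]
position: [0.5077, -0.0435, 0.1536]
ft_force: [3.4, -1.1, 0.1]
```

In the tool's units: 0.0006 m is 0.012.

```bash
echo '{"tx": [0.012,0,0,0,0,0],"ty": [0,0,0,0,0,0],"tz": [0,0,0,0,0,0],"spin": [0,0,0,0,0,0],"finger_gap": [0.005,0.005,0.02,0.03,0.04,0.04]}' | python3 -m creep
echo '{"tx": [0,0,-0.2,0,0,0],"ty": [0,0,0,0,0,0],"tz": [-0.4,-0.8,-0.8,0,0,0],"spin": [0,0,0,0,0,0],"finger_gap": [0.06,0.085,0.085,0.085,0.085,0.085]}' | python3 -m creep
python3 - <<'E'
from h import *
g=grab('wrist');np.savez('w5.npz',**g);o=observe();R=np.array(o['tool_rot']);p=np.array(o['position'])
uv=proj(g,[.4929,-.041,.131])[0];print(uv);u,v=map(int,uv)
print(v-65,u-80)
a=g['pixels'][v-65:v+65,u-80:u+80];save('w5c.png',cv2.resize(a,None,fx=4.5,fy=4.5,interpolation=cv2.INTER_CUBIC))
P=cloud(g);k=np.array([.5074,-.0437]);s=np.hypot(*(P[...,:2]-k).transpose(2,0,1))<.004;print(np.nanpercentile(P[s][:,2],[5,25,50,75,95]))
E
```

```text
time_s: 13.55
position: [0.5081, -0.0436, 0.1536]
tool_rot: [[0.981, -0.195, -0.0], [-0.195, -0.981, 0.0], [-0.0, -0.0, -1.0]]
ft_force: [1.3, -0.2, 0.3]
grip_width: 0.0403
gripper_force: 0.0
time_s: 14.15
position: [0.498, -0.0416, 0.2525]
tool_rot: [[0.981, -0.195, -0.002], [-0.195, -0.981, 0.001], [-0.002, -0.0, -1.0]]
ft_force: [-0.3, -0.5, -0.8]
grip_width: 0.0849
gripper_force: 0.0
[320.2339381 205.2740868]
140 240
[0.30473035 0.31083134 0.31564636 0.31949583 0.32237773]
```

View pics/w5c.png

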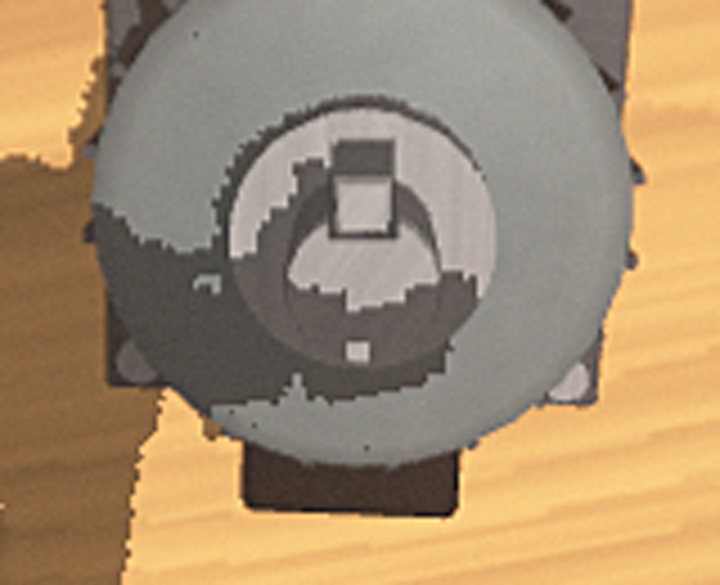

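The key stands in the slot: its top face is at crop (364,205). Check its height and direction, and set the course to the pulley.

```bash
python3 - <<'E'
from h import *
g=dict(np.load('w5.npz'));P=cloud(g);o=observe();R=np.array(o['tool_rot']);p=np.array(o['position'])
print('key z',np.round(np.nanmedian(P[182:189,317:325].reshape(-1,3),0),4),'shaft z',np.nanmedian(P[192:200,317:325].reshape(-1,3),0))
f=lambda L:[(x/4.5-0.5+240,y/4.5-0.5+140) for x,y in L]
k=onz(g,f([(364,205)]),.128)[0];e=onz(g,f([(288,272),(440,272),(305,305),(425,305),(310,218),(420,218)]),.131)
s=onz(g,f([(229,235),(496,235),(364,110),(364,369)]),.098)
print(k,np.round(e,4).tolist())
print('shoulder',s, (s[0]+s[1])/2,(s[2]+s[3])/2,np.linalg.norm(s[0]-s[1]),np.linalg.norm(s[2]-s[3]))
c=(s[0]+s[1]+s[2]+s[3])/4;d=k-c;print('c',c,'key dist',np.linalg.norm(d[:2]),'yaw',np.degrees(np.arctan2(d[1],d[0])))
tgt=np.array([.5328,-.2752,.0]);print('to pulley',np.round(R.T@(tgt-p),4))
E
```

```text
key z [ 0.5079 -0.0442  0.1281] shaft z [ 0.50053389 -0.04269138  0.13084267]
[ 0.50796015 -0.04412011  0.128     ] [[0.4996, -0.0292, 0.131], [0.4945, -0.0547, 0.131], [0.4933, -0.0308, 0.131], [0.4892, -0.0511, 0.131], [0.5082, -0.0348, 0.131], [0.5045, -0.0531, 0.131]]
shoulder [[ 0.50060509 -0.01607284  0.098     ]
 [ 0.49050089 -0.06679181  0.098     ]
 [ 0.51940591 -0.04646484  0.098     ]
 [ 0.46862692 -0.03638168  0.098     ]] [ 0.49555299 -0.04143232  0.098     ] [ 0.49401642 -0.04142326  0.098     ] 0.05171565244856412 0.05177040900891525
c [ 0.4947847  -0.04142779  0.098     ] key dist 0.013447710026439554 yaw -11.549014768168231
to pulley [0.0804 0.2224 0.2521]
```

The key is home: top at z = 0.128, shaft top at 0.131. Now over to the pulley.

In the tool's units: 0.0374 m is 0.748, 0.0137 m is 0.274.

```bash
echo '{"tx": [0.274,0.274,0.274,0.274,0.274,0.274,0,0,0,0],"ty": [0.748,0.748,0.748,0.748,0.748,0.748,0,0,0,0],"tz": [0,0,0,0,0,0,0,0,0,0],"spin": [0,0,0,0,0,0,0,0,0,0],"finger_gap": [0.085,0.085,0.085,0.085,0.085,0.085,0.085,0.085,0.085,0.085]}' | python3 -m creep
python3 - <<'E'
from h import *
g=grab('wrist');np.savez('w6.npz',**g);o=observe();p=np.array(o['position']);print(np.round(o['q'],1))
u,v=map(int,proj(g,[p[0],p[1],.042])[0]);print(v-65,u-80)
a=g['pixels'][v-65:v+65,u-80:u+80];save('w6c.png',cv2.resize(a,None,fx=4.5,fy=4.5,interpolation=cv2.INTER_CUBIC))
P=cloud(g);
for lo,hi in((.038,.046),(.018,.026)):
    s=(P[...,2]>lo)&(P[...,2]<hi)&(np.hypot(P[...,0]-.535,P[...,1]+.278)<.05)
    Q=P[s][:,:2].astype(np.float32);c,r=cv2.minEnclosingCircle(Q);print(len(Q),np.median(P[s][:,2]),c,r)
E
```

```text
time_s: 15.2
position: [0.5352, -0.2767, 0.2536]
tool_rot: [[0.981, -0.194, -0.0], [-0.194, -0.981, 0.0], [-0.0, -0.0, -1.0]]
ft_force: [0.1, -0.6, 0.4]
grip_width: 0.085
gripper_force: 0.0
[-38.6  27.2  65.4   0.   87.4  62.6]
111 239
1386 0.04191105000826975 (0.5348927974700928, -0.27947166562080383) 0.02730654925107956
869 0.021898237516306124 (0.5349395275115967, -0.2795155644416809) 0.034205492585897446
```

View pics/w6c.png

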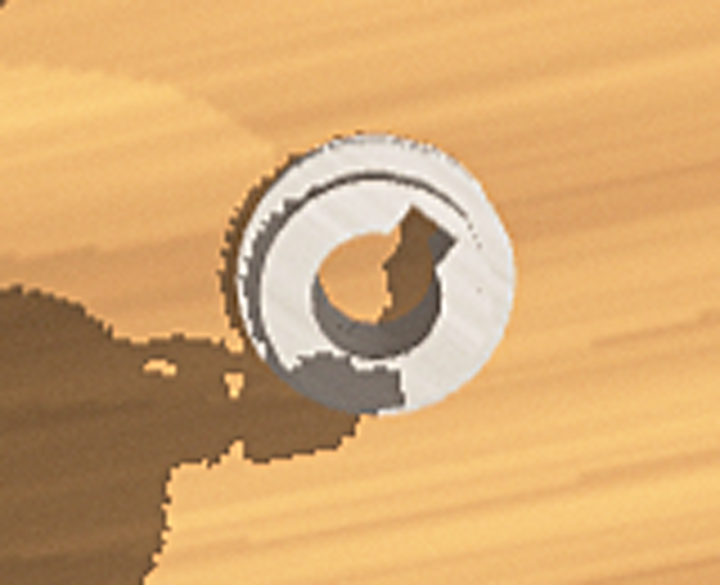

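The pulley hub is centred at (0.5349,-0.2795), with r = 27.3 mm and 34.2 mm as expected. The keyway's outer corners are at crop (415,206) and (457,240). Compute its yaw and descend.

In the tool's units: 0.04 m is 0.8, 0.0028 m is 0.056.

```bash
python3 - <<'E'
from h import *
g=dict(np.load('w6.npz'))
f=lambda L:[(x/4.5-0.5+239,y/4.5-0.5+111) for x,y in L]
e=onz(g,f([(415,206),(457,240)]),.042);d=e[1]-e[0];m=e.mean(0)-[.5349,-.2795,.042]
print(np.linalg.norm(d),np.degrees(np.arctan2(d[1],d[0]))+90,np.linalg.norm(m),np.degrees(np.arctan2(m[1],m[0])),tips_ahead)
E
echo '{"tx": [0,0,0,0,0,0,0,0,0,0],"ty": [0.056,0,0,0,0,0,0,0,0,0],"tz": [0.6,0.8,0.8,0.8,0.5,0.2,0,0,0,0],"spin": [0,0,0,0,0,0,0,0,0,0],"finger_gap": [0.085,0.085,0.085,0.085,0.085,0.085,0.085,0.085,0.085,0.085]}' | python3 -m creep
```

```text
0.012415601327639613 -50.01714536343442 0.021652786905913744 -49.292770693158886 0.022
time_s: 16.25
position: [0.535, -0.2808, 0.0699]
tool_rot: [[0.981, -0.195, 0.002], [-0.195, -0.981, -0.001], [0.002, 0.001, -1.0]]
ft_force: [0.4, -0.5, 0.3]
grip_width: 0.085
gripper_force: 0.0
```

Careful with the scale: shifts go in shares of 50 mm and turns go in shares of 90 degrees. That gives: 0.012 m is 0.24, 0.0115 m is 0.23.

```bash
echo '{"tx": [0,0,0,0,0],"ty": [-0.024,0,0,0,0],"tz": [0.24,0.23,0,0,0],"spin": [0,0,0,0,0],"finger_gap": [0.085,0.085,0.085,0.085,0.085]}' | python3 -m creep|egrep 'time|pos|ft'
echo '{"tx": [0,0,0,0,0,0],"ty": [0,0,0,0,0,0],"tz": [0,0,0,0,0,0],"spin": [0,0,0,0,0,0],"finger_gap": [0.065,0.05,0.05,0.05,0.05,0.05]}' | python3 -m creep 60
```

```text
time_s: 16.75
position: [0.535, -0.2795, 0.0452]
ft_force: [-0.2, -0.6, -0.3]
time_s: 17.35
position: [0.5349, -0.2795, 0.046]
tool_rot: [[0.981, -0.195, 0.001], [-0.195, -0.981, -0.001], [0.001, 0.001, -1.0]]
ft_force: [-1.3, 1.1, 6.0]
grip_width: 0.0514
gripper_force: 62.5
```

In the tool's units: -0.04 m is -0.8, -0.03 m is -0.6.

```bash
echo '{"tx": [0,0,0,0,0,0],"ty": [0,0,0,0,0,0],"tz": [-0.2,-0.6,-0.8,-0.8,-0.8,0],"spin": [0,0,0,0,0,0],"finger_gap": [0.05,0.05,0.05,0.05,0.05,0.05]}' | python3 -m creep 60|grep -v rot
echo '{"tx": [-0.29,-0.29,-0.29,-0.29,-0.29,-0.29,0,0,0,0],"ty": [-0.754,-0.754,-0.754,-0.754,-0.754,-0.754,0,0,0,0],"tz": [0,0,0,0,0,0,0,0,0,0],"spin": [0,0,0,0,0,0,-0.0944,-0.0944,-0.0944,-0.0944],"finger_gap": [0.05,0.05,0.05,0.05,0.05,0.05,0.05,0.05,0.05,0.05]}' | python3 -m creep|grep -v rot
echo '{"tx": [0,0,0,0,0],"ty": [0,0,0,0,0],"tz": [0,0,0,0,0],"spin": [-0.0489,0,0,0,0],"finger_gap": [0.05,0.05,0.05,0.05,0.05]}' | python3 -m creep
python3 - <<'E'
from h import *
g=grab('wrist');np.savez('w7.npz',**g);o=observe();R=np.array(o['tool_rot']);p=np.array(o['position'])
print(proj(g,[p,p+[0,0,-.004]]))
a=g['pixels'][180:310,240:400];save('w7c.png',cv2.resize(a,None,fx=4.5,fy=4.5,interpolation=cv2.INTER_CUBIC))
P=(cloud(g)-p)@R
for lo,hi in((-.01,.012),(.015,.03)):
    s=(P[...,2]>lo)&(P[...,2]<hi)&(np.hypot(P[...,0],P[...,1])<.04)&(np.abs(P[...,1])<.022)
    z=np.median(P[s][:,2]);s&=np.abs(P[...,2]-z)<.003
    Q=P[s];print(len(Q),z,Q.min(0),Q.max(0))
E
```

```text
time_s: 17.95
position: [0.5362, -0.2804, 0.2113]
ft_force: [0.0, -0.4, -2.5]
grip_width: 0.0507
gripper_force: 63.5
time_s: 18.95
position: [0.4932, -0.0402, 0.2044]
ft_force: [0.7, -0.2, -2.7]
grip_width: 0.0509
gripper_force: 63.6
time_s: 19.45
position: [0.4936, -0.0406, 0.205]
tool_rot: [[0.89, 0.455, -0.0], [0.455, -0.89, 0.0], [-0.0, -0.0, -1.0]]
ft_force: [0.0, -0.9, -3.1]
grip_width: 0.051
gripper_force: 63.6
[[319.8772167  276.02016517]
 [319.86992614 271.42680536]]
6840 0.004159334639479254 [-0.02720733 -0.02199798  0.0020397 ] [0.02705397 0.02198399 0.00715584]
2248 0.02371180000607796 [-0.01614606 -0.02198933  0.02071274] [0.03404981 0.02199666 0.02670541]
```

View pics/w7c.png

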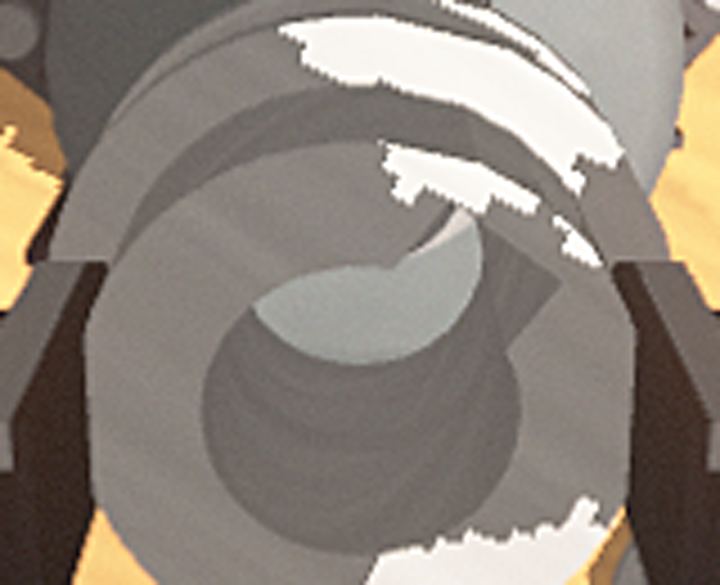

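The held pulley is centred (hub ±27.1 mm about the TCP). Keyway outer corners are at crop (463,207) and (561,283). Verify its yaw.

```bash
python3 - <<'E'
from h import *
g=dict(np.load('w7.npz'));o=observe();p=np.array(o['position']);z=p[2]-.0042
f=lambda L:[(x/4.5-0.5+240,y/4.5-0.5+180) for x,y in L]
e=onz(g,f([(463,207),(561,283),(505,354),(202,410),(521,410),(361,264),(361,555)]),z)
d=e[1]-e[0];w=e[1]-e[2];b=(e[3]+e[4])/2;m=(e[0]+e[1])/2-p
print('edge yaw',np.degrees(np.arctan2(d[1],d[0]))+90,'wall yaw',np.degrees(np.arctan2(w[1],w[0])),'len',np.linalg.norm(d),'mid',np.linalg.norm(m[:2]),np.degrees(np.arctan2(m[1],m[0])),'bore',np.linalg.norm(e[3]-e[4]),(e[5]+e[6])/2-p,b-p)
E
```

```text
edge yaw -11.91040472491693 wall yaw -7.808641286617173 len 0.011759779878252356 mid 0.021710331200520055 -12.114867047569984 bore 0.03004217719167393 [-1.70931829e-04 -1.73260888e-05 -4.20000000e-03] [ 0.00022036  0.00013    -0.0042    ]
```

In the tool's units: 0.01 m is 0.2, 0.003 m is 0.06.

```bash
echo '{"tx": [0,0,0,0,0,0],"ty": [0,0,0,0,0,0],"tz": [0.2,0.2,0.06,0,0,0],"spin": [0,0,0,0,0,0],"finger_gap": [0.05,0.05,0.05,0.05,0.05,0.05]}' | python3 -m creep|egrep 'time|pos|ft'
for i in 1 2 3 ; do echo '{"tx": [0,0,0,0],"ty": [0,0,0,0],"tz": [0.03,0.03,0,0],"spin": [0,0,0,0],"finger_gap": [0.05,0.05,0.05,0.05]}' | python3 -m creep|egrep 'pos|ft';done; python3 - <<'E'
from rig import observe
print(observe()['wrist_torque'])
E
```

```text
time_s: 20.1
position: [0.4939, -0.0406, 0.1824]
ft_force: [-0.7, -0.9, -2.2]
position: [0.4937, -0.0405, 0.1791]
ft_force: [-0.1, 0.8, -2.7]
position: [0.4937, -0.0406, 0.1761]
ft_force: [0.1, -0.4, -3.1]
position: [0.4937, -0.0406, 0.1731]
ft_force: [0.3, -0.6, -3.7]
[ 0.04274063 -0.03514942 -0.01918198]
```

The bore and keyway are already past the shaft and key tops with no force. Continue down.

In the tool's units: 0.003 m is 0.06, 0.002 m is 0.04.

```bash
for i in 1 2 3; do echo '{"tx": [0,0,0,0,0],"ty": [0,0,0,0,0],"tz": [0.06,0.06,0.04,0,0],"spin": [0,0,0,0,0],"finger_gap": [0.05,0.05,0.05,0.05,0.05]}' | python3 -m creep|egrep 'pos|ft';done
```

```text
position: [0.4937, -0.0405, 0.1651]
ft_force: [0.5, 0.1, -3.1]
position: [0.4937, -0.0405, 0.1571]
ft_force: [-0.5, -0.2, -3.3]
position: [0.4937, -0.0405, 0.1491]
ft_force: [-0.3, 0.1, -3.3]
```

In the tool's units: 0.0014 m is 0.028.

```bash
for i in 1 2 3 4; do echo '{"tx": [0,0,0],"ty": [0,0,0],"tz": [0.028,0,0],"spin": [0,0,0],"finger_gap": [0.05,0.05,0.05]}' | python3 -m creep|egrep 'time|pos|ft';done
```

```text
time_s: 23.1
position: [0.4937, -0.0405, 0.1477]
ft_force: [0.5, -0.2, -2.6]
time_s: 23.4
position: [0.4937, -0.0406, 0.1463]
ft_force: [-0.1, 0.1, -2.5]
time_s: 23.7
position: [0.4937, -0.0405, 0.1449]
ft_force: [-0.7, 0.1, -3.2]
time_s: 24.0
position: [0.4939, -0.0405, 0.1439]
ft_force: [-1.9, 2.2, 3.8]
```

Contact right at the shoulder height. Release and retreat.

In the tool's units: -0.04 m is -0.8, -0.03 m is -0.6.

```bash
echo '{"tx": [0,0,0,0,0,0,0,0,0,0],"ty": [0,0,0,0,0,0,0,0,0,0],"tz": [0,0,0,0,0,-0.2,-0.6,-0.8,-0.6,0],"spin": [0,0,0,0,0,0,0,0,0,0],"finger_gap": [0.06,0.07,0.085,0.085,0.085,0.085,0.085,0.085,0.085,0.085]}' | python3 -m creep
echo '{"tx": [0,0,0],"ty": [0,0,0],"tz": [0,0,0],"spin": [0,0,0],"finger_gap": [0.085,0.085,0.085]}' | python3 -m creep|grep pos
python3 - <<'E'
from h import *
g=grab('wrist');P=cloud(g);c=np.array([.4937,-.041]);r=np.hypot(P[...,0]-c[0],P[...,1]-c[1])
for n,lo,hi,a,b in(('shaft',0,.007,.11,.16),('hub',.017,.026,.11,.16),('rim',.029,.033,.08,.14)):
    s=(r>lo)&(r<hi)&(P[...,2]>a)&(P[...,2]<b);Q=P[s];print(n,len(Q),np.percentile(Q[:,2],[10,50,90]).round(4))
    A=np.c_[Q[:,:2]-c,np.ones(len(Q))];print('tilt',np.linalg.lstsq(A,Q[:,2],rcond=None)[0][:2].round(3))
u,v=map(int,proj(g,[c[0],c[1],.14])[0])
save('w8c.png',cv2.resize(g['pixels'][v-65:v+65,u-80:u+80],None,fx=4.5,fy=4.5,interpolation=cv2.INTER_CUBIC))
E
```

```text
time_s: 25.0
position: [0.495, -0.0408, 0.2582]
tool_rot: [[0.89, 0.456, 0.008], [0.456, -0.89, -0.003], [0.006, 0.006, -1.0]]
ft_force: [-0.3, 0.1, -0.9]
grip_width: 0.0852
gripper_force: 0.0
position: [0.4934, -0.0404, 0.2526]
shaft 248 [0.1302 0.131  0.1318]
tilt [-0.007 -0.014]
hub 2061 [0.139  0.1399 0.1408]
tilt [-0.04   0.011]
rim 810 [0.1187 0.1199 0.1208]
tilt [-0.099 -0.029]
```

View pics/w8c.png

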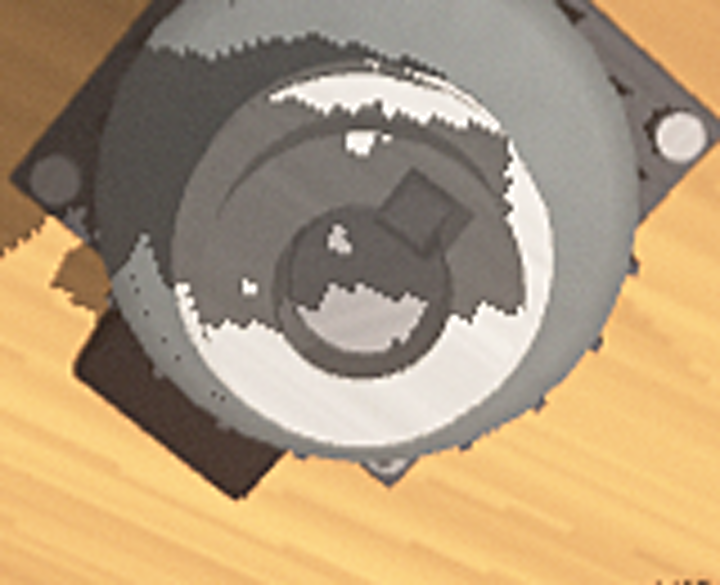

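The pulley is home: hub top at 0.140 m (98 + 42 mm), with the shaft centred in the bore and the key in the keyway at crop (425,212). The gripper is clear.

```bash
python3 -c "
from rig import close_job
print(close_job())"
```

```text
the job is handed in; nothing more can be done
None
```

I put the key fully home in the shaft slot, then slid the pulley down over it until it sat on the shoulder. The gripper was clear when I handed the job in, about 25 s on the robot's clock.

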